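Take a fan wheel off the scanning stage: left-hand wing nut

ROBOT

A 7-joint arm with a two-finger parallel gripper is mounted at the origin on the work surface. World frame = base frame: x ahead of the robot, y to its left, z up, the work surface at z = 0. Lengths are in m, angles in rad, forces in N, time in s.
With the tool pointing down it reaches from about 0.4 to 0.85 m from the base axis. Payload 10.4 kg.
Tool frame: the origin (TCP) lies at the centre of the arm's flange, where the gripper is bolted on; the fingertips stand 173 mm ahead of it and the grasp point (between the pads) lies 155 mm ahead of it; z points along the fingers, y is the line along which they close (so a half turn about z gives the same grasp; the last joint's range is limited). The gripper opens to 85 mm and grips with 20 to 120 N. Pads are 22 mm wide; open, the fingers measure 114 mm over their backs; the gripper's body (76 mm by 85 mm) begins 54 mm behind the grasp point. The pads swing forward as they close: fully open they stand 13 mm farther back than shut.
Start: joints at [-1.191, 0.332, -0.065, 1.46, 0.022, 1.35, -0.088], TCP at [0.245, 0.575, 0.405] pointing down, gripper open.
Joint ranges: [-2.6, 2.6], [-0.5, 2.12], [-1.47, 1.34], [0.16, 2.42], [-1.27, 4.41], [0.06, 2.06], [-2.6, 2.6]. Speed limits (rad/s): [2.22, 2.22, 2.79, 2.79, 3.14, 3.14, 3.14].

INTERFACE

Orientations are given as a unit quaternion [x, y, z, w].
In Python, from workcell import manip, viewer, finder gives the robot as it stands.
- The arm moves only by the tool arm_command, never from a script. Its argument "plan" is a list of rows, each an object with "dp": the shift along the tool's x, y, z in mm, a list of three; "spin": the turn about the tool's z in rad. A call has 1 to 5 rows; each row shifts and turns the commanded pose from where the row before left it, along the tool's axes as they then stand; what a row does not reach is not made up. A row lasts 1/10 s, in which the tool goes at most 50 mm and 8.59 degrees, less where a joint would pass 70% of its speed; a pose out of reach is approached as far as the arm can. A call is refused whole if a number of a shift passes 50 or a number of a turn 0.15, either way. A call with a gripper value outside its range is refused whole. "grip" is the closure, from -1 (fully open) to 1 (shut), set as the call begins (left out, the last holds). The fingers move at their own pace and stop on an object; "newtons" is the grip in N (left out, the last holds). Time passes only in rows, so rows that do not move let the fingers close. It gives the time, the measured TCP pose, the force, the opening and the grip force at its end, in the units of the state.
- manip.get_obs(): the state, without advancing time (a new reading comes with each control period).
- viewer.camera(name): name is "scene" or "side" or "wrist"; returns the picture (420x560x3 uint8, blue, green, red); there is no depth.
- viewer.camera_params(name): a dict with "vertical_fov" (degrees; the focal length in pixels is half the picture's height over the tangent of half this angle, whatever the lens; pixels are square), "cx", "cy" (the principal point, pixels), "R" (3x3) and "t" (3): a world point X has camera coordinates R X + t; the wrist camera has in their place "T_tool_cam" (4x4, takes a point from camera to tool coordinates, whose origin is the TCP and whose axes are the flange's). Camera axes: x right, y down, z forward; pixel columns grow to the right and rows downward; lengths in m; the calibration is good to about 2 mm. The wrist camera is an equidistant fisheye: a pixel r from the principal point sees the ray r / f radians off the axis. A picture is of the moment at which its call begins: read the wrist's pose just before it. camera_params takes no time and is no camera call.
- manip.hand_in(): hands the job in; it is judged then, once.
Trained networks look in the newest picture that a camera, given by its name, has taken for a name from the list of things; names that differ only in an ending like _2 or _b are one class to them, and where a whole thing is asked for, a point or a joint stands for the part that bears it (a point fixed in the world has none). Each returns a list of dicts, best first, with "score" (0 to 1); they miss things now and then, are a little off and sometimes report something else, mostly with a low value. They report only what shows in the picture. A call takes as long as a camera call. They do not tell look-alikes from the thing itself.
- finder.find_in(camera, thing): "position" ([x, y, z] in m, in world coordinates, good to about 4 mm: the middle of the surface that is visible of it).
The state is a dict: "clock": time; "joint_pos": joint angles; "joint_velocities": joint speeds; "tau": joint torques, N m; "position": TCP position; "ee_rot": TCP orientation; "ft_force": force on the tool from outside, world axes, zero at the start; "torque": the same for the moment, N m; "grip_width": opening from 0.0 (shut) to 1.0 (fully open); "grasp_force": force on a finger pad.
Only numpy, scipy, OpenCV 4.12 (cv2) and the standard library are available. Lean on these libraries where they do the work, as an engineer would, in place of code of your own. Each camera call takes 0.05 s, during which the arm holds its last target. There are 200 camera calls.

TASK

The fan wheel on the turning stage has been scanned. Its orange wing nut has a left-hand thread: unscrew it by turning it clockwise (seen from above), never forcing it or pulling hard on it while it still holds, and stand it upright in the blue tray. Then gently lift the white fan wheel off the spindle and lay it flat on the black round pad, hub side up; leave the spray can, the reference ball, the black puck and the aluminium block where they are.

Things in the scene. Friction and masses are not known exactly. Their poses are not given: they have to be found in the camera images.
- nut: Orange wing nut, 90 g: a round cap 42 mm across and 27 mm high, closed on top, carrying an upright wing. Origin at the centre of its foot, z up, x along the wing. At the start it stands on the fan wheel's hub, screwed on the spindle that it hides, with about 1 mm of side play. LEFT-hand thread: clockwise from above (yaw decreasing) loosens; counter-clockwise tightens and jams.
- wheel: White fan wheel, 140 g, 133 mm across: a round hub 56 mm across and 34 mm high with a 32 mm bore, and seven thin blades in its lowest 11 mm. Origin at the centre of its underside, z up. Loose on the spindle, pressed up against the nut by a spring collar under it (5 to 12 N at the start, 4 mm of travel); with the nut off it lifts straight off (60 mm up clears the spindle).
- stage: Turning stage, fixed: black round base 156 mm across, 45 mm high, red motor box 40 mm high on its +x side, out to 112 mm. Its steel spindle, 29 mm thick at the foot, 27 mm over the thread, stands on its axis and does not turn. Origin at the centre of its underside, on the spindle's axis, on the table.
- tray: Blue open tray, fixed, 130 x 130 mm outside, walls 5 mm thick and 22 mm high, floor 5 mm thick. Origin at the centre of its underside, on the table.
- pad: Black round rubber pad, fixed, 170 mm across, 12 mm thick. Origin at the centre of its underside, on the table.
- spray: Grey-white spray can with a red cap, 52 mm across, 150 mm high, upright; origin at the centre of its foot. Leave alone.
- ball_bar: White ceramic reference ball, 38 mm, on a short stem and aluminium foot, 77 mm high in all; origin at the centre of its foot. Leave alone.
- puck: Black stepped puck, 48 mm across, 26 mm high; origin at the centre of its foot. Leave alone.
- gauge: Aluminium block 35 x 30 x 20 mm; origin at the centre of its foot. Leave alone.
- nut_wing (a point): Middle of the nut's wing, the bar to grip: 44 mm long (along the nut's x), 14 mm thick, 24 mm high, 39 mm above the nut's foot (so the bar spans 27 to 51 mm). Turning clockwise, the nut climbs its coarse thread; how fast is not known, so let the grip follow it up by feel, with a light upward pull of a few newtons.
- thread_end (a point): Top of the spindle, hidden by the nut, 109 mm above the table. How far the nut is screwed on cannot be seen: it comes free after 1.8 to 2.7 rad clockwise, felt when it lifts 7 mm without resistance; 22 mm up clears the spindle. Turned some 0.2 rad past that while kept down, it catches the thread's second start and needs a further half turn.
There are look-alikes about, which are no part of the job. What is shaped like the stage but green is not meant.

How it is judged:
By the outcome, as a careful person would: the job done as asked, in the order asked, and still so for the second after the job is handed in, with the robot touching nothing.
It also fails if it takes over 72 s, if anything falls off the work surface, if the arm or the gripper's body presses on something with over 40 N, if the wrist force passes 120 N, or if a joint passes its speed limit or range.

## Working session

There is one attempt and no reset: what is moved stays moved. The work goes in short steps, Python scripts to look and compute and a tool call to move; the robot and the scene stay as the last step left them, time stands still between calls to the robot, and variables do not carry over. Pictures are saved under pics/ and viewed, at most 10 in all, crops included, and the job is handed in when it is done.

Besides the shell and the picture viewer there is one more tool, called after "Emit:" in YAML: its name, and indented under it one key for each argument. arm_command: Moves the arm, as the interface text tells. Its arguments: {"type":"object","properties":{"plan":{"type":"array","items":{"type":"object","properties":{"dp":{"type":"array","items":{"type":"number"}},"spin":{"type":"number"}}}},"grip":{"type":"number"},"newtons":{"type":"number"}},"required":["plan"]}

```bash
mkdir -p pics; ls
cat > h.py <<'E'
import numpy as np,cv2
from workcell import manip,viewer,finder
from scipy.spatial.transform import Rotation as Ro
def snap(c,fn=None):
    o=manip.get_obs(); im=np.array(viewer.camera(c))
    if fn: cv2.imwrite('pics/'+fn,im)
    return im,o
def f(p): return 210/np.tan(np.radians(p['vertical_fov'])/2)
def proj(c,X):
    p=viewer.camera_params(c); x=np.array(p['R'])@np.array(X)+np.array(p['t']); return p['cx']+f(p)*x[0]/x[2],p['cy']+f(p)*x[1]/x[2]
def unproj(c,u,v,z,o=None):
    p=viewer.camera_params(c); a=np.array([u-p['cx'],v-p['cy']])
    if c=='wrist':
        T=np.array(p['T_tool_cam']); r=np.linalg.norm(a); th=r/f(p)
        d=np.r_[a/max(r,1e-9)*np.sin(th),np.cos(th)]
        W=Ro.from_quat(o['ee_rot']).as_matrix(); C=np.array(o['position'])+W@T[:3,3]; d=W@T[:3,:3]@d
    else:
        R=np.array(p['R']); C=-R.T@np.array(p['t']); d=R.T@np.array([a[0]/f(p),a[1]/f(p),1])
    return C+d*(z-C[2])/d[2]
E
python3 - <<'E'
from h import *
a,o=snap('scene','s1.png'); b,_=snap('side','d1.png'); c,_=snap('wrist','w1.png')
print({k:np.round(v,3) for k,v in o.items()})
for cam in('scene','side'):
  for t in('nut','wheel','stage','tray','pad','spray','ball_bar','puck','gauge'):
    for r in finder.find_in(cam,t):
      if r['score']>.3: print(cam,t,round(r['score'],2),np.round(r['position'],3),np.round(proj(cam,r['position'])))
E
```

```text
pics
{'clock': np.float64(0.0), 'joint_pos': array([-1.191,  0.333, -0.065,  1.461,  0.022,  1.35 , -0.088]), 'joint_velocities': array([-0.001, -0.   , -0.001,  0.   ,  0.   ,  0.001,  0.001]), 'tau': array([-0.0000e+00, -6.2543e+01,  4.9000e-02, -3.9161e+01,  1.6000e-02,
        1.0000e-02, -0.0000e+00]), 'position': array([0.245, 0.575, 0.404]), 'ee_rot': array([ 0.2  ,  0.98 , -0.001, -0.   ]), 'ft_force': array([ 0.095,  0.522, -0.153]), 'torque': array([ 0.004,  0.054, -0.008]), 'grasp_force': np.float64(0.0), 'grip_width': np.float64(0.998)}
scene nut 0.92 [ 0.582 -0.032  0.121] [291. 255.]
scene wheel 0.78 [ 0.59  -0.03   0.064] [294. 271.]
scene stage 0.96 [0.309 0.323 0.042] [354. 121.]
scene stage 0.86 [ 0.619 -0.054  0.039] [291. 294.]
scene stage 0.77 [ 0.281 -0.272  0.042] [123. 215.]
scene tray 0.75 [ 0.514  0.294 -0.001] [392. 193.]
scene pad 0.74 [ 0.51  -0.31   0.009] [150. 317.]
scene spray 0.71 [0.69  0.183 0.118] [419. 247.]
scene ball_bar 0.95 [ 0.712 -0.216  0.013] [241. 384.]
scene puck 0.82 [ 0.412 -0.109  0.016] [219. 233.]
scene gauge 0.56 [0.4   0.092 0.019] [295. 190.]
side nut 0.9 [ 0.566 -0.038  0.118] [333. 212.]
side wheel 0.74 [ 0.574 -0.051  0.071] [337. 233.]
side wheel 0.32 [ 0.567 -0.039  0.117] [334. 212.]
side stage 0.9 [ 0.564 -0.073  0.026] [335. 257.]
side stage 0.87 [0.29  0.307 0.039] [189. 181.]
side stage 0.69 [ 0.254 -0.302  0.043] [199. 367.]
side tray 0.94 [0.507 0.292 0.008] [270. 183.]
side pad 0.97 [ 0.505 -0.318  0.009] [350. 358.]
side spray 0.61 [0.671 0.182 0.095] [343. 167.]
side spray 0.39 [ 0.563 -0.072  0.032] [335. 254.]
side ball_bar 0.79 [ 0.699 -0.218  0.011] [426. 297.]
side puck 0.85 [ 0.401 -0.117  0.015] [265. 287.]
side gauge 0.62 [0.392 0.088 0.021] [242. 227.]
```

Run:
```python
import cv2,numpy as np
a=cv2.imread('pics/s1.png');b=cv2.imread('pics/d1.png')
cv2.imwrite('pics/s1b.png',np.hstack([cv2.resize(a,(400,300)),cv2.resize(b,(400,300))]))
c=np.hstack([cv2.resize(a[200:340,210:380],None,fx=2.35,fy=2.35,interpolation=2),cv2.resize(b[170:310,250:420],None,fx=2.35,fy=2.35,interpolation=2)])
cv2.imwrite('pics/crop1.png',c)
```

```text
(no output)
```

View pics/s1.png

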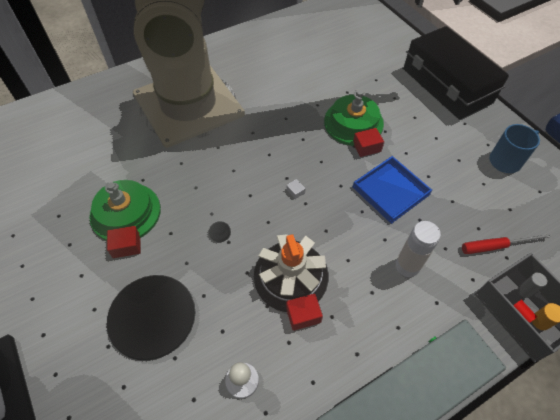

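View pics/crop1.png

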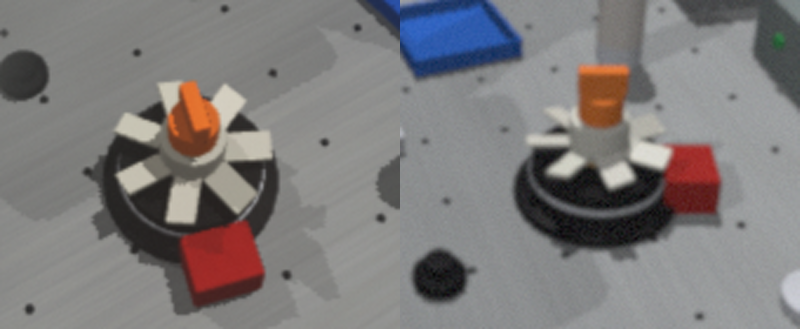

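Scene picture: the black stage with the white wheel and orange nut is at (291,270). The look-alikes are the green stages at (354,121) and (123,215). The black puck (219,232) could be taken for the pad (150,317), and the blue mug (513,148) for the tray (392,188). The crop confirms the orange winged nut on the white wheel over the black base with its red box, so that is the target.

Run:
```python
from h import *
p=viewer.camera_params('wrist');print(np.round(p['T_tool_cam'],3),p['vertical_fov'],p['cx'],p['cy'])
# wing top rectangle from scene/side orange mask
for c in('scene','side'):
  im=cv2.imread('pics/%s1.png'%('s' if c=='scene' else 'd'));hsv=cv2.cvtColor(im,40)
  m=cv2.inRange(hsv,(5,140,120),(22,255,255)); n,l,s,ce=cv2.connectedComponentsWithStats(m)
  u0,v0=proj(c,[.57,-.035,.12]); 
  for i in range(1,n):
    if s[i,4]>30 and np.hypot(ce[i][0]-u0,ce[i][1]-v0)<30:
      print(c,s[i],ce[i],unproj(c,*ce[i],.115),)
      print(c,'toptip',unproj(c,s[i][0],s[i][1],.133))
```

```text
[[ 0.    -0.966 -0.259  0.065]
 [ 1.     0.     0.    -0.   ]
 [ 0.    -0.259  0.966  0.03 ]
 [ 0.     0.     0.     1.   ]] 65.70646984690485 281.08235629958625 207.26524566904095
scene [287 235  16  25 237] [294.40506329 246.78481013] [ 0.56797883 -0.0164894   0.115     ]
scene toptip [ 0.54754784 -0.02081395  0.133     ]
scene [282 244  10  17  96] [285.76041667 252.73958333] [ 0.57040702 -0.03703597  0.115     ]
scene toptip [ 0.55914451 -0.03865466  0.133     ]
side [327 198  20  26 437] [335.65446224 209.3020595 ] [ 0.57547761 -0.02687513  0.115     ]
side toptip [ 0.56209919 -0.00678867  0.133     ]
```

Emit:
arm_command:
  plan:
    - {"dp": [-38, -31, 0], "spin": 0}
    - {"dp": [-38, -31, 0], "spin": 0}
    - {"dp": [-38, -31, 0], "spin": 0}
    - {"dp": [-38, -31, 0], "spin": 0}
    - {"dp": [-38, -31, 0], "spin": 0}

```text
clock: 1.55
position: [0.3596, 0.356, 0.4049]
ee_rot: [0.2, 0.98, 0.0, 0.0]
ft_force: [1.6, 0.6, -0.3]
grip_width: 0.999
grasp_force: 0.0
```

Emit:
arm_command:
  plan:
    - {"dp": [-38, -31, 0], "spin": 0}
    - {"dp": [-38, -31, 0], "spin": 0}
    - {"dp": [-38, -31, 0], "spin": 0}
    - {"dp": [-38, -31, 0], "spin": 0}
    - {"dp": [-38, -31, 0], "spin": 0}

```text
clock: 2.05
position: [0.4735, 0.1388, 0.4051]
ee_rot: [0.2, 0.98, 0.0, 0.0]
ft_force: [1.3, 0.5, -0.1]
grip_width: 1.003
grasp_force: 0.0
```

Emit:
arm_command:
  plan:
    - {"dp": [-38, -31, 0], "spin": 0}
    - {"dp": [-38, -31, 0], "spin": 0}
    - {"dp": [-38, -31, 0], "spin": 0}
    - {"dp": [-17, -14, 0], "spin": 0}
    - {"dp": [0, 0, 0], "spin": 0}

```text
clock: 2.55
position: [0.5523, -0.0128, 0.4047]
ee_rot: [0.203, 0.979, -0.001, 0.0]
ft_force: [-0.3, -0.1, 0.5]
grip_width: 0.999
grasp_force: 0.0
```

Run:
```python
from h import *
im,o=snap('wrist','w2.png');print(np.round(o['position'],4),np.round(o['ee_rot'],4),np.round(o['joint_pos'],3))
for t in('nut_wing','nut','wheel','stage'):
    for r in finder.find_in('wrist',t)[:2]: print(t,r['score'],np.round(r['position'],4))
hsv=cv2.cvtColor(im,40); m=cv2.inRange(hsv,(5,140,120),(22,255,255))
n,l,s,ce=cv2.connectedComponentsWithStats(m)
for i in range(1,n):
  if s[i,4]>200:
    pts=np.argwhere(l==i)[:,::-1].astype(np.float32); r=cv2.minAreaRect(pts); print(s[i],ce[i],r)
    print(np.round([unproj('wrist',*q,.134,o) for q in cv2.boxPoints(r)],4))
```

```text
[ 0.5523 -0.0128  0.4047] [ 2.029e-01  9.792e-01 -7.000e-04  4.000e-04] [-0.469  0.173  0.463  1.679 -0.078  1.307  1.171]
nut_wing 0.9 [ 0.5682 -0.0258  0.1211]
nut_wing 0.48 [ 0.4121 -0.0989  0.0102]
nut 0.65 [ 0.5736 -0.0184  0.12  ]
wheel 0.79 [ 0.5594 -0.0142  0.0647]
wheel 0.27 [0.5096 0.2907 0.0049]
stage 0.88 [ 0.5613 -0.0265  0.0381]
stage 0.65 [ 0.286  -0.2487  0.0417]
[ 255  202   48   67 2211] [279.04703754 231.44142922] ((278.5, 235.0), (66.0, 47.0), 90.0)
[[ 0.5402 -0.03    0.134 ]
 [ 0.5544  0.0029  0.134 ]
 [ 0.6059 -0.0181  0.134 ]
 [ 0.5907 -0.0534  0.134 ]]
```

View pics/w2.png

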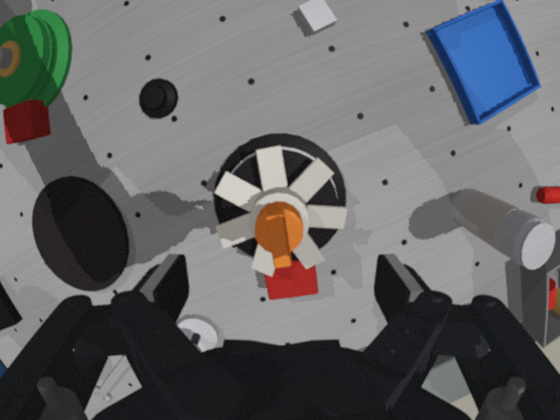

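The wrist picture shows the nut at (279,231) on the black stage. The wing runs almost vertically in the picture, with its near end at (283,262).

Run:
```python
import cv2
a=cv2.imread('pics/w2.png');cv2.imwrite('pics/c2.png',cv2.resize(a[190:280,220:340],None,fx=6,fy=6,interpolation=2))
```

```text
(no output)
```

View pics/c2.png

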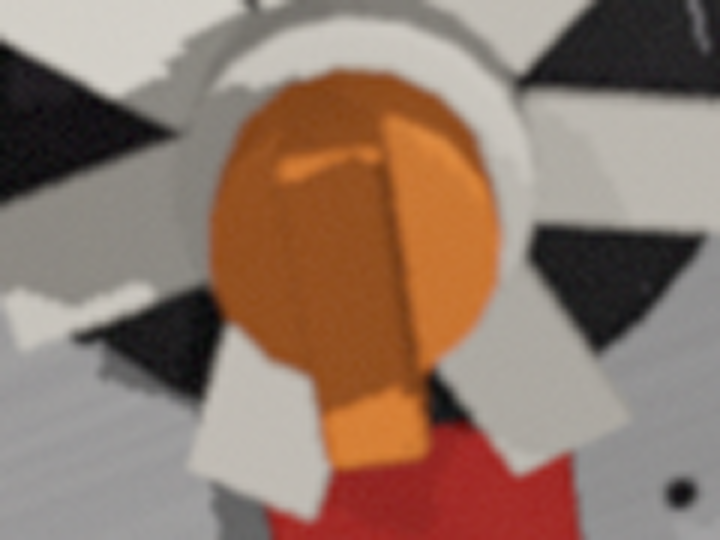

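Run:
```python
from h import *
o=manip.get_obs()
for z in(.13,.138):
  P=[unproj('wrist',*q,z,o) for q in((267.5,218.3),(283,215.8),(275.8,268),(291.3,265.8))]
  a=(P[0]+P[1])/2;b=(P[2]+P[3])/2;d=b-a
  print(z,np.round((a+b)/2,4),np.linalg.norm(d),np.linalg.norm(P[0]-P[1]),np.degrees(np.arctan2(d[1],d[0])))
c=unproj('wrist',220+355/6,190+220/6,.113,o);print('capcentre',c)
R=Ro.from_quat(o['ee_rot']).as_matrix();print('toolx yaw',np.degrees(np.arctan2(R[1,0],R[0,0])))
for X in([.570,-.027,.136],[.570,-.027,.085]):print(proj('scene',X),proj('side',X))
```

```text
0.13 [ 0.5785 -0.0206  0.13  ] 0.04367632988412697 0.012344375180628288 -14.219629026513543
0.138 [ 0.5756 -0.0193  0.138 ] 0.04224592599114249 0.011940095737697146 -14.219629026513557
capcentre [ 0.57098753 -0.01780111  0.113     ]
toolx yaw 157.05421559765662
(np.float64(290.4751568919098), np.float64(244.85459333343954)) (np.float64(333.8124266620124), np.float64(201.25796534087374))
(np.float64(289.8674536502935), np.float64(257.2988759814907)) (np.float64(332.38405274213625), np.float64(221.38834584449475))
```

Emit:
arm_command:
  plan:
    - {"dp": [0, 0, 0], "spin": -0.15}
    - {"dp": [-22, -2, 35], "spin": 0}
    - {"dp": [0, 0, 30], "spin": 0}
    - {"dp": [0, 0, 0], "spin": 0}
    - {"dp": [0, 0, 0], "spin": 0}

```text
clock: 3.3
position: [0.5723, -0.0155, 0.3403]
ee_rot: [0.125, 0.992, 0.0, -0.0]
ft_force: [-0.0, -0.7, 1.6]
grip_width: 1.003
grasp_force: 0.0
```

Run:
```python
from h import *
im,o=snap('wrist','w3.png');print(np.round(o['position'],4),np.round(o['ee_rot'],4),np.round(o['joint_pos'],3))
print(finder.find_in('wrist','nut_wing')[:1])
R=Ro.from_quat(o['ee_rot']).as_matrix();print('toolx yaw',np.degrees(np.arctan2(R[1,0],R[0,0])))
cv2.imwrite('pics/c3.png',cv2.resize(im[180:330,200:360],None,fx=4,fy=4,interpolation=2))
```

```text
[ 0.5723 -0.0155  0.3403] [ 1.255e-01  9.921e-01  1.000e-04 -3.000e-04] [-0.431  0.272  0.447  1.71  -0.126  1.188  1.368]
[{'position': [0.572, -0.024, 0.1201], 'score': 0.58}]
toolx yaw 165.5852438928228
```

View pics/c3.png

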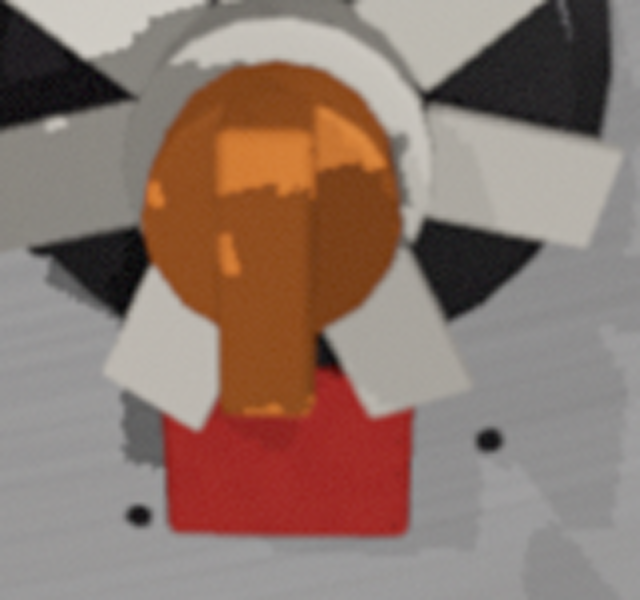

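The close crop shows the wing lined up with the tool x axis. Its top corners in crop pixels are (218,130), (312,130), (220,415) and (315,415).

Run:
```python
from h import *
o=manip.get_obs();R=Ro.from_quat(o['ee_rot']).as_matrix()
for z in(.132,.137,.142):
  P=[unproj('wrist',*q,z,o) for q in((254.5,212.5),(278,212.5),(255,283.7),(278.7,283.7))]
  a=(P[0]+P[1])/2;b=(P[2]+P[3])/2;d=b-a;c=(a+b)/2
  print(z,np.round(c,4),np.linalg.norm(d),np.linalg.norm(P[0]-P[1]),np.degrees(np.arctan2(-d[1],-d[0]))%360,'tool shift',np.round(R.T@(c-o['position'])*1e3,1))
print('cap',unproj('wrist',200+272/4,180+200/4,.113,o))
```

```text
0.132 [ 0.5799 -0.0269  0.132 ] 0.04616693619070892 0.013498760713539287 165.13889609505944 tool shift [ -9.3  -9.2 209.7]
0.137 [ 0.578  -0.0262  0.137 ] 0.044877791892332715 0.013121827526179394 165.13889609505944 tool shift [ -7.2  -8.9 204.7]
0.142 [ 0.576  -0.0254  0.142 ] 0.04358864759395652 0.01274489433881956 165.13889609505944 tool shift [ -5.1  -8.7 199.7]
cap [ 0.57432035 -0.0252103   0.113     ]
```

Emit:
arm_command:
  plan:
    - {"dp": [-5, -9, 0], "spin": 0}
    - {"dp": [0, 0, 25], "spin": 0}
    - {"dp": [0, 0, 25], "spin": 0}
    - {"dp": [0, 0, 0], "spin": 0}

```text
clock: 3.8
position: [0.5742, -0.0268, 0.2878]
ee_rot: [0.126, 0.992, -0.0, -0.002]
ft_force: [-0.7, -1.2, -0.5]
grip_width: 1.001
grasp_force: 0.0
```

Emit:
arm_command:
  plan:
    - {"dp": [0, 0, 0], "spin": 0}
    - {"dp": [0, 0, 0], "spin": 0}
    - {"dp": [0, 0, 0], "spin": 0}
  grip: 0.4
  newtons: 20

```text
clock: 4.1
position: [0.5755, -0.0265, 0.2912]
ee_rot: [0.126, 0.992, 0.0, 0.001]
ft_force: [-0.4, -0.6, 0.3]
grip_width: 0.515
grasp_force: 0.0
```

Run:
```python
from h import *
im,o=snap('wrist','w4.png');print(np.round(o['position'],4),o['grip_width'],np.round(o['ft_force'],1))
cv2.imwrite('pics/c4.png',cv2.resize(im[150:420,100:460],None,fx=2,fy=2,interpolation=2))
```

```text
[ 0.5755 -0.0265  0.2912] 0.514817662067474 [-0.4 -0.6  0.3]
```

View pics/c4.png

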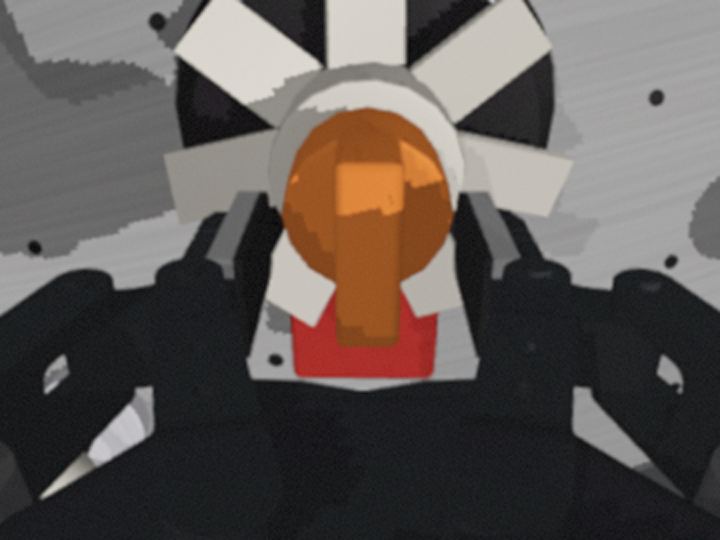

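The crop shows the wing (centre x≈368) nearly centred between the fingers (centre x≈364), so I'm closing.

Emit:
arm_command:
  plan:
    - {"dp": [0, 0, 0], "spin": 0}
    - {"dp": [0, 0, 0], "spin": 0}
    - {"dp": [0, 0, 0], "spin": 0}
    - {"dp": [0, 0, 0], "spin": 0}
  grip: 1
  newtons: 50

```text
clock: 4.55
position: [0.5756, -0.0263, 0.2912]
ee_rot: [0.126, 0.992, 0.0, 0.001]
ft_force: [-1.4, 0.4, 7.2]
grip_width: 0.155
grasp_force: 52.2
```

Emit:
arm_command:
  plan:
    - {"dp": [0, 0, -1], "spin": 0}
    - {"dp": [0, 0, 0], "spin": 0.08}
    - {"dp": [0, 0, 0], "spin": 0.08}

```text
clock: 4.85
position: [0.5757, -0.0265, 0.2919]
ee_rot: [0.206, 0.978, 0.0, 0.001]
ft_force: [0.8, -0.5, 5.9]
grip_width: 0.153
grasp_force: 51.7
```

Run:
```python
from h import *
o=manip.get_obs();print({k:np.round(o[k],3) for k in('position','ee_rot','ft_force','torque','grip_width','grasp_force','joint_pos')})
```

```text
{'position': array([ 0.576, -0.027,  0.292]), 'ee_rot': array([0.206, 0.978, 0.   , 0.001]), 'ft_force': array([ 0.831, -0.468,  5.872]), 'torque': array([-0.259, -0.283,  0.058]), 'grip_width': np.float64(0.153), 'grasp_force': np.float64(51.697), 'joint_pos': array([-0.425,  0.332,  0.47 ,  1.753, -0.167,  1.093,  1.255])}
```

Emit:
arm_command:
  plan:
    - {"dp": [0, 0, -1], "spin": 0.1}
    - {"dp": [0, 0, -1], "spin": 0.1}
    - {"dp": [0, 0, 0], "spin": 0.1}

```text
clock: 5.15
position: [0.5751, -0.0268, 0.293]
ee_rot: [0.351, 0.936, -0.0, 0.0]
ft_force: [0.1, -1.3, 1.0]
grip_width: 0.156
grasp_force: 51.2
```

Emit:
arm_command:
  plan:
    - {"dp": [0, 0, -1], "spin": 0.1}
    - {"dp": [0, 0, -0.5], "spin": 0.1}
    - {"dp": [0, 0, -0.5], "spin": 0.1}

```text
clock: 5.45
position: [0.5745, -0.0269, 0.2941]
ee_rot: [0.487, 0.873, -0.001, -0.001]
ft_force: [-1.7, -2.4, -6.3]
grip_width: 0.151
grasp_force: 50.3
```

Emit:
arm_command:
  plan:
    - {"dp": [0, 0, 0], "spin": 0.1}
    - {"dp": [0, 0, 0], "spin": 0.1}
    - {"dp": [0, 0, 0], "spin": 0.1}

```text
clock: 5.75
position: [0.5749, -0.0263, 0.2946]
ee_rot: [0.612, 0.791, -0.0, -0.0]
ft_force: [-0.2, -0.6, -0.2]
grip_width: 0.15
grasp_force: 50.9
```

Emit:
arm_command:
  plan:
    - {"dp": [0, 0, -1], "spin": 0.1}
    - {"dp": [0, 0, -0.5], "spin": 0.1}
    - {"dp": [0, 0, 0], "spin": 0.1}

```text
clock: 6.05
position: [0.5748, -0.0261, 0.2957]
ee_rot: [0.723, 0.691, -0.0, -0.0]
ft_force: [1.2, -0.8, -4.9]
grip_width: 0.152
grasp_force: 50.4
```

Emit:
arm_command:
  plan:
    - {"dp": [0, 0, -0.5], "spin": 0.1}
    - {"dp": [0, 0, -0.5], "spin": 0.1}
    - {"dp": [0, 0, 0], "spin": 0.1}

```text
clock: 6.35
position: [0.5746, -0.0263, 0.2966]
ee_rot: [0.818, 0.575, -0.001, -0.0]
ft_force: [-1.6, -0.5, -5.0]
grip_width: 0.153
grasp_force: 50.5
```

Emit:
arm_command:
  plan:
    - {"dp": [0, 0, -0.5], "spin": 0.07}
    - {"dp": [0, 0, -0.5], "spin": 0.07}
    - {"dp": [0, 0, 0], "spin": 0}

```text
clock: 6.65
position: [0.5744, -0.0263, 0.2972]
ee_rot: [0.856, 0.517, -0.001, -0.0]
ft_force: [-1.2, -0.2, -9.5]
grip_width: 0.149
grasp_force: 49.8
```

Emit:
arm_command:
  plan:
    - {"dp": [0, 0, -0.5], "spin": 0.06}
    - {"dp": [0, 0, 0], "spin": 0.06}
    - {"dp": [0, 0, 0], "spin": 0}

```text
clock: 6.95
position: [0.5744, -0.0263, 0.2977]
ee_rot: [0.885, 0.466, -0.001, -0.0]
ft_force: [-1.6, -2.2, -11.6]
grip_width: 0.154
grasp_force: 49.4
```

Emit:
arm_command:
  plan:
    - {"dp": [0, 0, 0.5], "spin": 0.06}
    - {"dp": [0, 0, 0], "spin": 0.06}
    - {"dp": [0, 0, 0], "spin": 0}

```text
clock: 7.25
position: [0.5744, -0.0264, 0.2977]
ee_rot: [0.911, 0.413, -0.001, -0.001]
ft_force: [-4.9, -1.9, -6.2]
grip_width: 0.154
grasp_force: 50.1
```

Emit:
arm_command:
  plan:
    - {"dp": [0, 0, 0], "spin": 0.06}
    - {"dp": [0, 0, 0], "spin": 0.06}
    - {"dp": [0, 0, 0], "spin": 0}

```text
clock: 7.55
position: [0.5744, -0.0263, 0.2979]
ee_rot: [0.934, 0.357, -0.001, -0.001]
ft_force: [-6.1, -0.3, -4.3]
grip_width: 0.149
grasp_force: 50.5
```

Emit:
arm_command:
  plan:
    - {"dp": [0, 0, -0.5], "spin": 0.06}
    - {"dp": [0, 0, 0], "spin": 0.06}
    - {"dp": [0, 0, 0], "spin": 0}

```text
clock: 7.85
position: [0.5744, -0.0261, 0.2984]
ee_rot: [0.954, 0.301, -0.001, -0.001]
ft_force: [-6.4, -0.3, -3.1]
grip_width: 0.15
grasp_force: 50.6
```

Emit:
arm_command:
  plan:
    - {"dp": [0, 0, -0.3], "spin": 0.06}
    - {"dp": [0, 0, 0], "spin": 0.06}
    - {"dp": [0, 0, 0], "spin": 0}

```text
clock: 8.15
position: [0.5744, -0.0261, 0.2989]
ee_rot: [0.97, 0.243, -0.001, -0.001]
ft_force: [-7.2, 0.4, -1.9]
grip_width: 0.15
grasp_force: 50.9
```

Emit:
arm_command:
  plan:
    - {"dp": [0, 0, -1], "spin": 0.04}
    - {"dp": [0, 0, 0], "spin": 0}

```text
clock: 8.35
position: [0.5745, -0.0258, 0.2999]
ee_rot: [0.975, 0.224, -0.001, -0.001]
ft_force: [-6.2, 1.4, -2.0]
grip_width: 0.153
grasp_force: 50.6
```

Emit:
arm_command:
  plan:
    - {"dp": [0, 0, -0.5], "spin": 0.05}
    - {"dp": [0, 0, 0], "spin": 0}

```text
clock: 8.55
position: [0.5744, -0.0259, 0.3003]
ee_rot: [0.98, 0.2, -0.001, -0.001]
ft_force: [-6.5, 1.7, -2.2]
grip_width: 0.155
grasp_force: 50.6
```

Emit:
arm_command:
  plan:
    - {"dp": [0, 0, -1], "spin": 0}
    - {"dp": [0, 0, -1], "spin": 0}
    - {"dp": [0, 0, 0], "spin": 0}

```text
clock: 8.85
position: [0.5749, -0.0257, 0.3027]
ee_rot: [0.98, 0.2, -0.0, -0.001]
ft_force: [-4.5, 2.7, -2.0]
grip_width: 0.152
grasp_force: 50.8
```

Emit:
arm_command:
  plan:
    - {"dp": [0, 0, -2], "spin": 0}
    - {"dp": [0, 0, -3], "spin": 0}
    - {"dp": [0, 0, 0], "spin": 0}

```text
clock: 9.15
position: [0.5758, -0.0266, 0.3087]
ee_rot: [0.98, 0.198, 0.002, 0.0]
ft_force: [-0.3, -0.1, -0.6]
grip_width: 0.157
grasp_force: 50.9
```

Emit:
arm_command:
  plan:
    - {"dp": [0, 0, -5], "spin": 0}
    - {"dp": [0, 0, -10], "spin": 0}
    - {"dp": [0, 0, -20], "spin": 0}
    - {"dp": [0, 0, -20], "spin": 0}
    - {"dp": [0, 0, 0], "spin": 0}

```text
clock: 9.65
position: [0.5758, -0.0268, 0.3657]
ee_rot: [0.98, 0.198, 0.002, 0.0]
ft_force: [0.7, 0.7, -1.2]
grip_width: 0.152
grasp_force: 51.0
```

Run:
```python
from h import *
im,o=snap('scene','s5.png'); 
for t in('nut','wheel','tray','pad'):
  for r in finder.find_in('scene',t)[:2]: print(t,round(r['score'],2),np.round(r['position'],3))
print(np.round(o['joint_pos'],3),np.round(o['position'],4),np.round(o['ee_rot'],3))
b,_=snap('side')
for t in('nut','wheel'):
  for r in finder.find_in('side',t)[:2]: print(t,round(r['score'],2),np.round(r['position'],3))
# blue tray: corners of mask
for c,q in(('scene',im),('side',b)):
  m=cv2.inRange(cv2.cvtColor(q,40),(108,150,60),(125,255,255));n,l,s,ce=cv2.connectedComponentsWithStats(m);i=1+s[1:,4].argmax()
  h=cv2.convexHull(np.argwhere(l==i)[:,::-1].astype(np.int32)); ap=cv2.approxPolyDP(h,4,True)[:,0]
  P=np.array([unproj(c,*p,.022) for p in ap]);print(c,np.round(P,3).tolist(),P.mean(0))
cv2.imwrite('pics/c5.png',np.hstack([cv2.resize(im[150:350,180:450],(400,296)),cv2.resize(b[110:310,200:470],(400,296))]))
```

```text
nut 0.74 [ 0.594 -0.029  0.193]
wheel 0.82 [ 0.59  -0.032  0.065]
wheel 0.71 [ 0.71  -0.211  0.011]
tray 0.55 [0.512 0.295 0.001]
tray 0.23 [ 0.597 -0.027  0.191]
[-0.801  0.348  0.951  1.689 -0.298  1.253 -0.958] [ 0.5758 -0.0268  0.3657] [0.98  0.198 0.002 0.   ]
nut 0.56 [ 0.565 -0.043  0.182]
wheel 0.96 [ 0.569 -0.045  0.069]
wheel 0.2 [ 0.565 -0.041  0.181]
scene [[0.564, 0.359, 0.022], [0.582, 0.235, 0.022], [0.46, 0.217, 0.022], [0.439, 0.347, 0.022]] [0.51145419 0.28941987 0.022     ]
side [[0.567, 0.207, 0.022], [0.451, 0.19, 0.022], [0.438, 0.333, 0.022], [0.559, 0.345, 0.022]] [0.50365026 0.26872678 0.022     ]
```

View pics/c5.png

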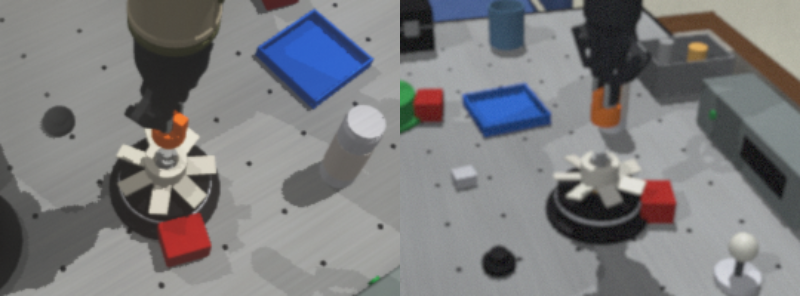

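The picture shows the nut in the gripper, clear of the bare spindle, and the wheel still on the stage. Next I carry the nut to the tray.

Emit:
arm_command:
  plan:
    - {"dp": [9, -45, 0], "spin": 0}
    - {"dp": [9, -45, 0], "spin": 0}
    - {"dp": [9, -45, 0], "spin": 0}
    - {"dp": [9, -45, 0], "spin": 0}
    - {"dp": [9, -45, 0], "spin": 0}

```text
clock: 10.55
position: [0.5284, 0.2002, 0.3624]
ee_rot: [0.98, 0.198, -0.0, -0.0]
ft_force: [1.0, 0.4, -0.3]
grip_width: 0.153
grasp_force: 50.9
```

Emit:
arm_command:
  plan:
    - {"dp": [9, -45, 20], "spin": 0}
    - {"dp": [7, -45, 20], "spin": 0}
    - {"dp": [0, 0, 40], "spin": 0}
    - {"dp": [0, 0, 30], "spin": 0}
    - {"dp": [0, 0, 0], "spin": 0}

```text
clock: 11.05
position: [0.5073, 0.2872, 0.2486]
ee_rot: [0.98, 0.198, -0.003, 0.002]
ft_force: [-0.4, 1.0, -0.5]
grip_width: 0.153
grasp_force: 50.9
```

Run:
```python
from h import *
o=manip.get_obs();print(np.round(o['position'],4),np.round(o['ee_rot'],4),o['grip_width'])
im,_=snap('scene'); b,_=snap('side')
for c in('scene','side'):
  for r in finder.find_in(c,'nut')[:1]: print(r)
cv2.imwrite('pics/c6.png',np.hstack([cv2.resize(im[120:260,320:500],(400,311)),cv2.resize(b[110:250,180:360],(400,311))]))
```

```text
[0.5073 0.2872 0.2486] [ 0.9801  0.1983 -0.0031  0.0018] 0.1533980034821632
{'position': [0.5226, 0.2754, 0.0766], 'score': 0.72}
{'position': [0.4955, 0.2714, 0.075], 'score': 0.67}
```

View pics/c6.png

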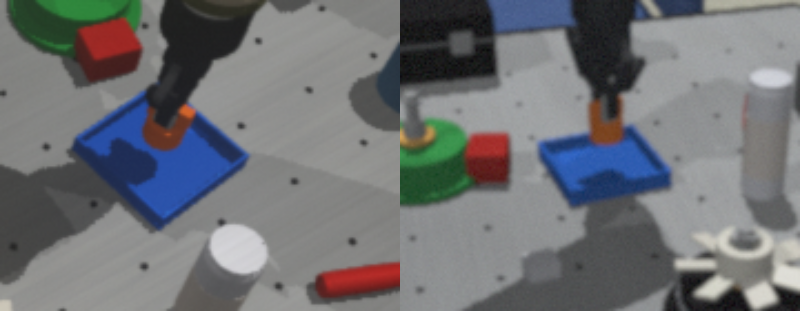

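The nut hangs over the middle of the tray, so I lower it by feel.

Emit:
arm_command:
  plan:
    - {"dp": [0, 0, 15], "spin": 0}
    - {"dp": [0, 0, 10], "spin": 0}
    - {"dp": [0, 0, 4], "spin": 0}
    - {"dp": [0, 0, 0], "spin": 0}

```text
clock: 11.65
position: [0.5087, 0.2874, 0.2227]
ee_rot: [0.98, 0.198, -0.001, 0.0]
ft_force: [-0.7, -0.3, -0.4]
grip_width: 0.147
grasp_force: 50.9
```

Emit:
arm_command:
  plan:
    - {"dp": [0, 0, 3], "spin": 0}
    - {"dp": [0, 0, 2], "spin": 0}
    - {"dp": [0, 0, 0], "spin": 0}

```text
clock: 11.95
position: [0.5089, 0.2876, 0.2184]
ee_rot: [0.98, 0.198, -0.0, -0.0]
ft_force: [0.2, -0.2, -0.8]
grip_width: 0.15
grasp_force: 50.9
```

Emit:
arm_command:
  plan:
    - {"dp": [0, 0, 2], "spin": 0}
    - {"dp": [0, 0, 2], "spin": 0}
    - {"dp": [0, 0, 0], "spin": 0}

```text
clock: 12.25
position: [0.5088, 0.2876, 0.2143]
ee_rot: [0.98, 0.198, -0.0, 0.0]
ft_force: [-0.4, 0.2, -0.6]
grip_width: 0.152
grasp_force: 50.9
```

Emit:
arm_command:
  plan:
    - {"dp": [0, 0, 2], "spin": 0}
    - {"dp": [0, 0, 0], "spin": 0}

```text
clock: 12.45
position: [0.5089, 0.2876, 0.2123]
ee_rot: [0.98, 0.198, -0.0, 0.0]
ft_force: [0.4, 1.0, -1.2]
grip_width: 0.151
grasp_force: 50.9
```

Emit:
arm_command:
  plan:
    - {"dp": [0, 0, 1.5], "spin": 0}
    - {"dp": [0, 0, 0], "spin": 0}

```text
clock: 12.65
position: [0.5089, 0.2876, 0.2109]
ee_rot: [0.98, 0.198, -0.0, -0.0]
ft_force: [-0.5, -0.2, -0.5]
grip_width: 0.151
grasp_force: 50.9
```

Emit:
arm_command:
  plan:
    - {"dp": [0, 0, 1.5], "spin": 0}
    - {"dp": [0, 0, 0], "spin": 0}

```text
clock: 12.85
position: [0.5089, 0.2876, 0.2093]
ee_rot: [0.98, 0.198, -0.0, 0.0]
ft_force: [0.3, -0.2, -0.3]
grip_width: 0.152
grasp_force: 50.9
```

Emit:
arm_command:
  plan:
    - {"dp": [0, 0, 1.5], "spin": 0}
    - {"dp": [0, 0, 0], "spin": 0}

```text
clock: 13.05
position: [0.5089, 0.2876, 0.2078]
ee_rot: [0.98, 0.198, -0.0, -0.0]
ft_force: [1.0, -0.5, -0.9]
grip_width: 0.154
grasp_force: 50.9
```

Emit:
arm_command:
  plan:
    - {"dp": [0, 0, 1.5], "spin": 0}
    - {"dp": [0, 0, 0], "spin": 0}

```text
clock: 13.25
position: [0.5089, 0.2876, 0.2065]
ee_rot: [0.98, 0.198, 0.0, -0.0]
ft_force: [0.1, 0.3, -0.9]
grip_width: 0.149
grasp_force: 50.9
```

Emit:
arm_command:
  plan:
    - {"dp": [0, 0, 1], "spin": 0}
    - {"dp": [0, 0, 0], "spin": 0}

```text
clock: 13.45
position: [0.5092, 0.2875, 0.2063]
ee_rot: [0.98, 0.198, 0.0, -0.0]
ft_force: [-2.7, -1.8, 8.4]
grip_width: 0.15
grasp_force: 52.2
```

Contact felt. Release and rise.

Emit:
arm_command:
  plan:
    - {"dp": [0, 0, -0.7], "spin": 0}
    - {"dp": [0, 0, 0], "spin": 0}

```text
clock: 13.65
position: [0.509, 0.2876, 0.2064]
ee_rot: [0.98, 0.198, 0.0, -0.0]
ft_force: [0.5, -0.8, 2.5]
grip_width: 0.15
grasp_force: 51.4
```

Emit:
arm_command:
  plan:
    - {"dp": [0, 0, 0], "spin": 0}
    - {"dp": [0, 0, 0], "spin": 0}
    - {"dp": [0, 0, -5], "spin": 0}
    - {"dp": [0, 0, -20], "spin": 0}
    - {"dp": [0, 0, -50], "spin": 0}
  grip: 0

```text
clock: 14.15
position: [0.5075, 0.2873, 0.2791]
ee_rot: [0.98, 0.198, -0.003, 0.002]
ft_force: [-0.3, 0.9, 0.6]
grip_width: 0.498
grasp_force: 0.0
```

Emit:
arm_command:
  plan:
    - {"dp": [0, 0, -50], "spin": 0}
    - {"dp": [0, 0, -50], "spin": 0}
    - {"dp": [0, 0, 0], "spin": 0}
  grip: -1

```text
clock: 14.45
position: [0.5106, 0.2873, 0.3883]
ee_rot: [0.98, 0.198, 0.004, -0.002]
ft_force: [0.2, 0.4, 0.2]
grip_width: 0.975
grasp_force: 0.0
```

Run:
```python
from h import *
im,o=snap('wrist'); print(np.round(o['position'],4),np.round(o['joint_pos'],3))
b,_=snap('side')
for c in('wrist','side'):
  for t in('nut','tray'):
    for r in finder.find_in(c,t)[:1]: print(c,t,r)
cv2.imwrite('pics/c7.png',np.hstack([cv2.resize(im[150:360,140:420],(400,300)),cv2.resize(b[110:250,180:360],(386,300))]))
```

```text
[0.5106 0.2873 0.3883] [-1.289  0.325  0.866  1.635 -0.259  1.291 -1.552]
wrist nut {'position': [0.5132, 0.2941, 0.0321], 'score': 0.64}
wrist tray {'position': [0.5102, 0.3007, 0.0037], 'score': 0.7}
side nut {'position': [0.5032, 0.2789, 0.0321], 'score': 0.55}
side tray {'position': [0.4938, 0.281, 0.0121], 'score': 0.69}
```

View pics/c7.png

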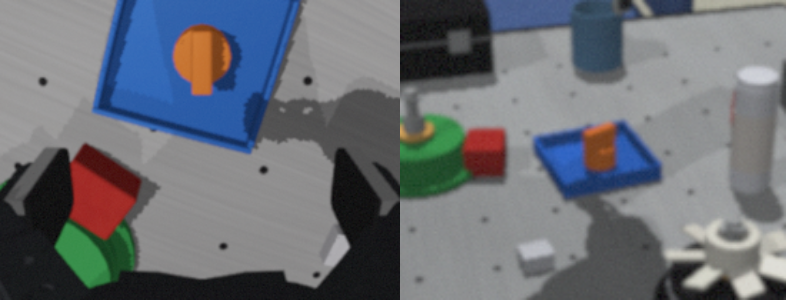

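The nut stands upright in the tray. Next I go back over the wheel.

Emit:
arm_command:
  plan:
    - {"dp": [-9, 45, 0], "spin": 0}
    - {"dp": [-9, 45, 0], "spin": 0}
    - {"dp": [-9, 45, 0], "spin": 0}
    - {"dp": [-9, 45, 0], "spin": 0}
    - {"dp": [-9, 45, 0], "spin": 0}

```text
clock: 15.25
position: [0.5546, 0.061, 0.3804]
ee_rot: [0.98, 0.198, -0.001, 0.0]
ft_force: [1.4, 0.7, -0.1]
grip_width: 1.004
grasp_force: 0.0
```

Emit:
arm_command:
  plan:
    - {"dp": [-9, 45, 0], "spin": 0}
    - {"dp": [-7, 45, 0], "spin": 0}
    - {"dp": [0, 0, 30], "spin": 0}
    - {"dp": [0, 0, 0], "spin": 0}
    - {"dp": [0, 0, 0], "spin": 0}

```text
clock: 15.75
position: [0.5748, -0.0255, 0.3506]
ee_rot: [0.98, 0.198, -0.001, -0.0]
ft_force: [-0.2, 0.5, -0.1]
grip_width: 0.999
grasp_force: 0.0
```

Run:
```python
from h import *
im,o=snap('wrist','w8.png'); print(np.round(o['position'],4),np.round(o['ee_rot'],4),np.round(o['joint_pos'],3))
for t in('wheel','thread_end','stage','pad'):
  for r in finder.find_in('wrist',t)[:1]: print(t,r)
# pad: dark blob ellipse in scene, side
for c in('scene','side'):
  q,_=snap(c); u,v=map(int,proj(c,[.508,-.314,.012])); g=cv2.GaussianBlur(cv2.cvtColor(q,6),(3,3),0)
  print(c,g[v,u]); m=(g<60).astype(np.uint8); n,l,s,ce=cv2.connectedComponentsWithStats(m); i=l[v,u]; 
  h=cv2.convexHull(np.argwhere(l==i)[:,::-1].astype(np.int32))[:,0]
  P=np.array([unproj(c,*p,.012) for p in h])[:,:2].astype(np.float32); print(s[i],cv2.minEnclosingCircle(P))
u=im[120:330,180:380];
```

```text
[ 0.5748 -0.0255  0.3506] [ 9.801e-01  1.985e-01 -1.200e-03 -1.000e-04] [-0.806  0.37   0.958  1.708 -0.318  1.234 -0.943]
wheel {'position': [0.5812, -0.0178, 0.0693], 'score': 0.74}
thread_end {'position': [0.6164, -0.0305, 0.0393], 'score': 0.84}
stage {'position': [0.6174, -0.0306, 0.0406], 'score': 0.74}
pad {'position': [0.561, -0.2876, 0.0152], 'score': 0.85}
scene 37
[ 108  275   88   85 5786] ((0.5077171921730042, -0.30445241928100586), 0.08675310015678406)
side 42
[ 301  317   99   83 6403] ((0.5070515871047974, -0.31289979815483093), 0.08688479661941528)
```

Emit:
arm_command:
  plan:
    - {"dp": [0, 0, 40], "spin": 0}
    - {"dp": [0, 0, 40], "spin": 0}
    - {"dp": [0, 0, 20], "spin": 0}
    - {"dp": [0, 0, 9], "spin": 0}
    - {"dp": [0, 0, 0], "spin": 0}

```text
clock: 16.6
position: [0.5749, -0.0263, 0.2418]
ee_rot: [0.98, 0.198, -0.001, 0.0]
ft_force: [-0.7, 0.4, 0.2]
grip_width: 1.003
grasp_force: 0.0
```

Emit:
arm_command:
  plan:
    - {"dp": [0, 0, 0], "spin": 0}
    - {"dp": [0, 0, 0], "spin": 0}
    - {"dp": [0, 0, 0], "spin": 0}
  grip: 1
  newtons: 25

```text
clock: 16.9
position: [0.5755, -0.0263, 0.2435]
ee_rot: [0.98, 0.198, 0.001, -0.0]
ft_force: [0.0, 1.6, 4.2]
grip_width: 0.632
grasp_force: 29.6
```

Emit:
arm_command:
  plan:
    - {"dp": [0, 0, -2], "spin": 0}
    - {"dp": [0, 0, -2], "spin": 0}
    - {"dp": [0, 0, 0], "spin": 0}
  newtons: 35

```text
clock: 17.2
position: [0.575, -0.0264, 0.2464]
ee_rot: [0.98, 0.198, 0.0, -0.0]
ft_force: [-1.3, 0.6, -1.3]
grip_width: 0.635
grasp_force: 37.2
```

Emit:
arm_command:
  plan:
    - {"dp": [0, 0, -5], "spin": 0}
    - {"dp": [0, 0, -6], "spin": 0}
    - {"dp": [0, 0, -6], "spin": 0}

```text
clock: 17.5
position: [0.575, -0.0265, 0.2638]
ee_rot: [0.98, 0.198, -0.0, 0.0]
ft_force: [-0.5, 0.1, -1.1]
grip_width: 0.633
grasp_force: 37.3
```

Only about 1 N at the wrist, which is the wheel's weight, so it is lifting freely. I continue.

Emit:
arm_command:
  plan:
    - {"dp": [0, 0, -10], "spin": 0}
    - {"dp": [0, 0, -12], "spin": 0}
    - {"dp": [0, 0, -15], "spin": 0}
    - {"dp": [0, 0, -20], "spin": 0}
    - {"dp": [0, 0, -20], "spin": 0}

```text
clock: 18.0
position: [0.575, -0.0266, 0.342]
ee_rot: [0.98, 0.198, 0.0, 0.0]
ft_force: [0.2, 0.4, -1.5]
grip_width: 0.637
grasp_force: 37.3
```

Run:
```python
from h import *
o=manip.get_obs();print(np.round(o['position'],4),o['grip_width'],o['ft_force'],np.round(o['joint_pos'],3))
for c in('scene','side'):
  snap(c)
  for r in finder.find_in(c,'wheel')[:2]: print(c,r)
```

```text
[ 0.575  -0.0266  0.342 ] 0.6366704679759562 [ 0.19078262  0.36478937 -1.49290561] [-0.801  0.379  0.956  1.718 -0.328  1.215 -0.935]
scene {'position': [0.5962, -0.0208, 0.16], 'score': 0.77}
scene {'position': [0.6111, -0.05, 0.0388], 'score': 0.68}
side {'position': [0.5705, -0.0494, 0.17], 'score': 0.92}
```

Emit:
arm_command:
  plan:
    - {"dp": [-20, 27, 0], "spin": 0}
    - {"dp": [-29, 39, 0], "spin": 0}
    - {"dp": [-29, 39, 0], "spin": 0}
    - {"dp": [-29, 39, 0], "spin": 0}
    - {"dp": [-29, 39, 0], "spin": 0}

```text
clock: 18.7
position: [0.5198, -0.2492, 0.3394]
ee_rot: [0.98, 0.198, -0.0, -0.0]
ft_force: [0.1, -0.8, -2.0]
grip_width: 0.634
grasp_force: 37.4
```

Emit:
arm_command:
  plan:
    - {"dp": [-25, 34, 0], "spin": 0}
    - {"dp": [-11, 16, 20], "spin": 0}
    - {"dp": [0, 0, 40], "spin": 0}
    - {"dp": [0, 0, 30], "spin": 0}
    - {"dp": [0, 0, 0], "spin": 0}

```text
clock: 19.2
position: [0.5055, -0.3068, 0.2457]
ee_rot: [0.98, 0.198, -0.003, -0.002]
ft_force: [0.7, -0.3, -1.5]
grip_width: 0.63
grasp_force: 38.0
```

Run:
```python
from h import *
o=manip.get_obs();print(np.round(o['position'],4),np.round(o['ee_rot'],3),o['grip_width'],np.round(o['joint_pos'],3))
im,_=snap('scene');b,_=snap('side')
cv2.imwrite('pics/c9.png',np.hstack([cv2.resize(im[230:380,80:260],(400,333)),cv2.resize(b[290:420,280:436],(400,333))]))
```

```text
[ 0.5055 -0.3068  0.2457] [ 0.98   0.198 -0.003 -0.002] 0.6303776929805839 [-0.23   0.55   0.904  1.762 -0.483  1.078 -0.33 ]
```

Emit:
arm_command:
  plan:
    - {"dp": [0, 0, 15], "spin": 0}
    - {"dp": [0, 0, 12], "spin": 0}
    - {"dp": [0, 0, 5], "spin": 0}
    - {"dp": [0, 0, 0], "spin": 0}

```text
clock: 19.7
position: [0.5069, -0.3076, 0.2175]
ee_rot: [0.98, 0.198, -0.0, -0.0]
ft_force: [0.8, 0.2, -1.4]
grip_width: 0.63
grasp_force: 38.1
```

Emit:
arm_command:
  plan:
    - {"dp": [0, 0, 2], "spin": 0}
    - {"dp": [0, 0, 2], "spin": 0}
    - {"dp": [0, 0, 0], "spin": 0}

```text
clock: 20.0
position: [0.507, -0.3079, 0.2142]
ee_rot: [0.98, 0.198, 0.0, -0.0]
ft_force: [0.6, 0.2, -1.7]
grip_width: 0.634
grasp_force: 38.1
```

Emit:
arm_command:
  plan:
    - {"dp": [0, 0, 2], "spin": 0}
    - {"dp": [0, 0, 0], "spin": 0}

```text
clock: 20.2
position: [0.507, -0.3078, 0.2121]
ee_rot: [0.98, 0.198, -0.0, -0.0]
ft_force: [0.2, -0.1, -1.2]
grip_width: 0.631
grasp_force: 38.1
```

Emit:
arm_command:
  plan:
    - {"dp": [0, 0, 2], "spin": 0}
    - {"dp": [0, 0, 2], "spin": 0}
    - {"dp": [0, 0, 0], "spin": 0}

```text
clock: 20.5
position: [0.5069, -0.3078, 0.2079]
ee_rot: [0.98, 0.198, -0.0, -0.0]
ft_force: [0.3, 0.0, -2.3]
grip_width: 0.633
grasp_force: 38.1
```

Emit:
arm_command:
  plan:
    - {"dp": [0, 0, 2], "spin": 0}
    - {"dp": [0, 0, 1], "spin": 0}
    - {"dp": [0, 0, 0], "spin": 0}

```text
clock: 20.8
position: [0.5069, -0.3079, 0.205]
ee_rot: [0.98, 0.198, -0.0, -0.0]
ft_force: [-0.8, 0.1, -1.1]
grip_width: 0.636
grasp_force: 38.1
```

Emit:
arm_command:
  plan:
    - {"dp": [0, 0, 1.5], "spin": 0}
    - {"dp": [0, 0, 0], "spin": 0}

```text
clock: 21.0
position: [0.507, -0.3079, 0.2035]
ee_rot: [0.98, 0.198, -0.0, -0.0]
ft_force: [-0.5, 0.1, -1.4]
grip_width: 0.636
grasp_force: 38.1
```

Emit:
arm_command:
  plan:
    - {"dp": [0, 0, 1.5], "spin": 0}
    - {"dp": [0, 0, 0], "spin": 0}

```text
clock: 21.2
position: [0.507, -0.3078, 0.202]
ee_rot: [0.98, 0.198, -0.0, -0.0]
ft_force: [-0.9, 0.2, -2.3]
grip_width: 0.637
grasp_force: 38.1
```

Emit:
arm_command:
  plan:
    - {"dp": [0, 0, 1.5], "spin": 0}
    - {"dp": [0, 0, 0], "spin": 0}

```text
clock: 21.4
position: [0.5069, -0.3078, 0.2005]
ee_rot: [0.98, 0.198, -0.0, -0.0]
ft_force: [0.9, 0.8, -2.0]
grip_width: 0.636
grasp_force: 38.1
```

Emit:
arm_command:
  plan:
    - {"dp": [0, 0, 1.5], "spin": 0}
    - {"dp": [0, 0, 0], "spin": 0}

```text
clock: 21.6
position: [0.507, -0.3078, 0.199]
ee_rot: [0.98, 0.198, -0.0, -0.0]
ft_force: [0.1, -0.6, -1.7]
grip_width: 0.635
grasp_force: 38.1
```

Emit:
arm_command:
  plan:
    - {"dp": [0, 0, 1], "spin": 0}
    - {"dp": [0, 0, 0], "spin": 0}

```text
clock: 21.8
position: [0.507, -0.3079, 0.1981]
ee_rot: [0.98, 0.198, -0.0, -0.0]
ft_force: [1.0, -0.0, -1.8]
grip_width: 0.634
grasp_force: 38.1
```

Emit:
arm_command:
  plan:
    - {"dp": [0, 0, 1], "spin": 0}
    - {"dp": [0, 0, 0], "spin": 0}

```text
clock: 22.0
position: [0.507, -0.308, 0.1975]
ee_rot: [0.98, 0.198, 0.0, -0.0]
ft_force: [-1.7, 0.5, 4.1]
grip_width: 0.635
grasp_force: 38.6
```

Emit:
arm_command:
  plan:
    - {"dp": [0, 0, 1], "spin": 0}
    - {"dp": [0, 0, 0], "spin": 0}

```text
clock: 22.2
position: [0.507, -0.3081, 0.1974]
ee_rot: [0.98, 0.198, 0.0, -0.0]
ft_force: [-6.0, 4.9, 16.0]
grip_width: 0.634
grasp_force: 39.8
```

Emit:
arm_command:
  plan:
    - {"dp": [0, 0, 1], "spin": 0}
    - {"dp": [0, 0, 0], "spin": 0}

```text
clock: 22.4
position: [0.5069, -0.3083, 0.1973]
ee_rot: [0.98, 0.198, 0.001, -0.001]
ft_force: [-10.2, 8.7, 28.6]
grip_width: 0.631
grasp_force: 41.0
```

That is on the pad; I back off the press, release and rise.

Emit:
arm_command:
  plan:
    - {"dp": [0, 0, -1], "spin": 0}
    - {"dp": [0, 0, -1.2], "spin": 0}
    - {"dp": [0, 0, 0], "spin": 0}

```text
clock: 22.7
position: [0.5071, -0.3079, 0.1975]
ee_rot: [0.98, 0.198, 0.0, 0.0]
ft_force: [-1.3, 0.7, 4.7]
grip_width: 0.629
grasp_force: 38.7
```

Emit:
arm_command:
  plan:
    - {"dp": [0, 0, 0], "spin": 0}
    - {"dp": [0, 0, 0], "spin": 0}
    - {"dp": [0, 0, 0], "spin": 0}
    - {"dp": [0, 0, -5], "spin": 0}
    - {"dp": [0, 0, -20], "spin": 0}
  grip: -1

```text
clock: 23.2
position: [0.5065, -0.3074, 0.2214]
ee_rot: [0.98, 0.198, -0.001, -0.001]
ft_force: [-0.2, -0.4, 0.7]
grip_width: 0.997
grasp_force: 0.0
```

Emit:
arm_command:
  plan:
    - {"dp": [0, 0, -50], "spin": 0}
    - {"dp": [0, 0, -50], "spin": 0}
    - {"dp": [0, 0, -40], "spin": 0}
    - {"dp": [0, 0, 0], "spin": 0}
    - {"dp": [0, 0, 0], "spin": 0}

```text
clock: 23.7
position: [0.5071, -0.308, 0.3633]
ee_rot: [0.98, 0.198, 0.001, 0.0]
ft_force: [-0.6, -0.4, -2.0]
grip_width: 0.997
grasp_force: 0.0
```

Run:
```python
from h import *
a,_=snap('scene');b,_=snap('side');w,o=snap('wrist');print(np.round(o['position'],3))
for c in('scene','side'):
  for t in('wheel','nut','spray','ball_bar','puck','gauge'):
    for r in finder.find_in(c,t)[:1]: print(c,t,round(r['score'],2),np.round(r['position'],3))
s=(400,300)
cv2.imwrite('pics/fin.png',np.vstack([np.hstack([cv2.resize(a,s),cv2.resize(b,s)]),np.hstack([cv2.resize(w,s),cv2.resize(b[270:420,270:470],s)])]))
```

```text
[ 0.507 -0.308  0.361]
scene wheel 0.97 [ 0.514 -0.3    0.017]
scene nut 0.62 [0.516 0.281 0.037]
scene spray 0.87 [0.689 0.182 0.113]
scene ball_bar 0.86 [ 0.71  -0.213  0.013]
scene puck 0.89 [ 0.41  -0.111  0.019]
scene gauge 0.7 [0.402 0.096 0.019]
side wheel 0.88 [ 0.504 -0.324  0.025]
side spray 0.83 [0.66  0.194 0.09 ]
side ball_bar 0.64 [ 0.7   -0.22   0.014]
side puck 0.94 [ 0.403 -0.116  0.016]
side gauge 0.75 [0.392 0.087 0.023]
```

View pics/fin.png

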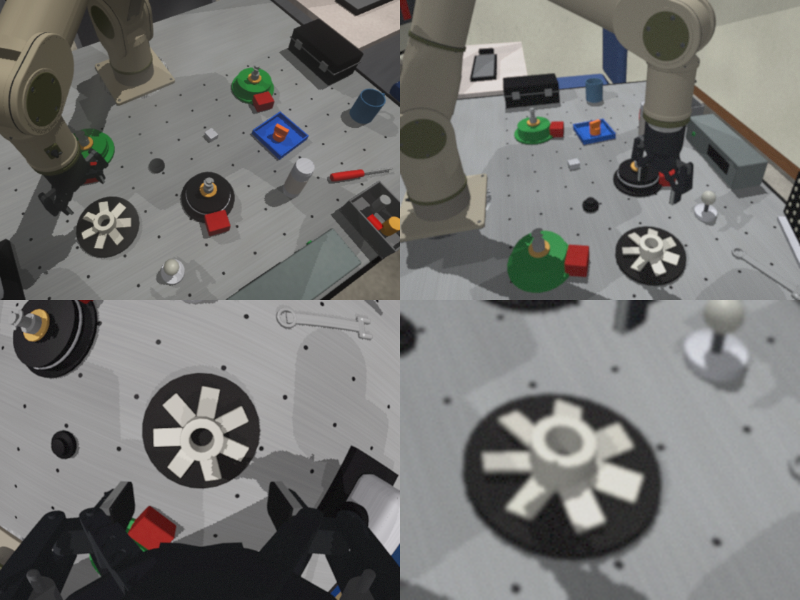

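The wheel lies flat on the pad, hub up, at (107,222) in the scene view. The nut stands in the tray at (280,132), and the other things are where they were. Handing in.

```bash
python3 -c "
from workcell import manip
print(manip.hand_in())"
```

```text
the job is handed in; nothing more can be done
None
```

The job is handed in: the nut was unscrewed clockwise and stands upright in the blue tray, the fan wheel lies flat, hub up, on the black pad, and the other items are where they were; I pressed the wheel onto the pad with about 29 N before backing off, under the 40 N limit.

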